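# Lock the vent filter into the open push-fit port

### The arm

A 6-joint arm with a two-finger parallel gripper is mounted at the origin on a cart in front of the work surface, level with it; the furniture and walls round the work are solid. World frame = base frame: x ahead of the robot, y to its left, z up, the work surface at z = 0. Lengths are in m, angles in rad, forces in N, time in s.
With the tool pointing down it reaches from about 0.15 to 0.775 m from the base axis. Payload 6.1 kg.
Tool frame: the origin (TCP) lies between the finger pads; the fingertips stand 11 mm ahead of it and the grasp point (between the pads) lies 8 mm behind it (ctrl.tip_reach is the distance from the TCP to the fingertips, in m); z points along the fingers, y is the line along which they close (so a half turn about z gives the same grasp; the last joint's range is limited). The gripper opens to 85 mm and grips with 20 to 120 N. Pads are 22 mm wide; open, the fingers measure 114 mm over their backs; the gripper's body (76 mm by 85 mm) begins 54 mm behind the grasp point. The pads swing forward as they close: fully open they stand 13 mm farther back than shut.
Start: joints at [1.167, 0.126, -0.04, 1.405, 0, 1.571], TCP at [0.206, 0.483, 0.242] pointing down, gripper open.
Joint ranges: [-2.72, 2.72], [-0.95, 1.95], [-1.27, 1.35], [-1.78, 2.02], [-1.46, 1.47], [-3.14, 3.14]. Speed limits (rad/s): [2.39, 2.39, 3.01, 3.14, 3.14, 3.14].

### API

Orientations are given as a unit quaternion [w, x, y, z].
In Python, from station import readout, cams, order, ctrl gives the robot as it stands.
- The arm moves only by the shell command python3 -m crank 'ROWS' [OPENING] [FORCE]. ROWS is JSON, a list that holds one entry, the list of rows, each a list of 4 numbers: the shift along the world's x, y, z in m, then the turn about the world's z in degrees. A call has exactly 5 rows; each row is the pose to reach, as a shift and turn from the pose commanded when the call began; what a row does not reach only later rows make up. A row lasts 1/12 s, in which the tool goes at most 41.7 mm and 7.16 degrees, less where a joint would pass 70% of its speed; a pose out of reach is approached as far as the arm can. A call with a gripper value outside its range is refused whole. OPENING is the opening, from -1 (shut) to 1 (fully open), set as the call begins (- or left out, the last holds). The fingers move at their own pace and stop on an object; FORCE is the grip in N (left out, the last holds). Time passes only in rows, so rows that repeat a pose let the fingers close, or fill a call up. It gives the time, the measured TCP pose, the force, the opening and the grip force at its end, in the units of the state.
- readout.sense(): the state, without advancing time (a new reading comes with each control period).
- cams.camera(name): name is "side" or "top" or "wrist"; returns a dict with "pixels" (384x512x3 uint8, red, green, blue), "fovy" (degrees; the focal length in pixels is half the picture's height over the tangent of half this angle, whatever the lens; pixels are square), "cx", "cy" (the principal point, pixels), "dist_coeffs" ([k1, k2, p1, p2, k3] as OpenCV has them; the pictures are not rectified), "rvec" (rotation vector, rad) and "tvec" (3), from world to camera coordinates, as OpenCV has them. Camera axes: x right, y down, z forward; pixel columns grow to the right and rows downward; lengths in m; the calibration is good to about 2 mm. A picture is of the moment at which its call begins. There is no depth.
- order.sign_off(): hands the job in; it is judged then, once.
Trained networks look in a picture, given as the dict that the camera call returned (one of the last four; its "shot" number tells which), for a name from the list of things; names that differ only in an ending like _2 or _b are one class to them, and where a whole thing is asked for, a point or a joint stands for the part that bears it (a point fixed in the world has none). Each returns a list of dicts, best first, with "p" (0 to 1); they miss things now and then, are a little off and sometimes report something else, mostly with a low value. They report only what shows in the picture. A call takes as long as a camera call. They do not tell look-alikes from the thing itself.
- cams.cut_out(label, picture): "region" (384x512 bool, what is visible of it) and "point" ([column, row] in pixels, amid what is visible of it).
- cams.spot_point(label, picture): "point" ([column, row] in pixels: a listed point, or the origin of a listed thing).
The state is a dict: "t": time; "q": joint angles; "dq": joint speeds; "joint_torque": joint torques, N m; "ee_pos": TCP position; "eef_rot": TCP orientation; "contact_force": force on the tool from outside, world axes, zero at the start; "ft_torque": the same for the moment, N m; "grip_width": finger opening in m; "grasp_force": force on a finger pad.
Only numpy, scipy, OpenCV 4.12 (cv2) and the standard library are available. Lean on these libraries where they do the work, as an engineer would, in place of code of your own. Each camera call takes 0.05 s, during which the arm holds its last target. There are 200 camera calls.

### The job

Take the vent filter out of its stand, push its stem into the one open port of the manifold until the catch inside locks on it (it snaps in at about 8 N; how deep that is cannot be seen, so go by feel), then tug it straight up with about 12 N for half a second to prove that it holds, and let go, leaving it upright and locked in the port. Never push or pull on it with more than 20 N, and leave the other things where they are.

Things in the scene. Friction and masses are not known exactly. Their poses are not given: they have to be found in the camera images.
- vent_filter: The vent filter, 80 g, upright, 119 mm long, round about its axis. Origin: centre of the stem's lower tip; z up along the axis. White stem 16 mm in diameter, 78 mm long, its end tapering to 10 mm over the last 6.5 mm, with a groove 8.5 to 14.5 mm above the tip; above the stem a flange and a dark grey head. It stands tip down in one of the two holes of the stand.
- filter_head (a point): Middle of the filter's ribbed dark grey head (24 mm in diameter, from 83 to 119 mm above the tip), where it is gripped. Right under the head is a white flange 34 mm in diameter, from 78 to 83 mm above the tip.
- spare_plug: A spare blanking plug in the stand's other hole, not needed: grey, 71 mm long, with a low domed cap 30 mm in diameter. Origin: centre of its lower tip, z up.
- stand: White fixed stand, a block 60 x 130 x 50 mm (x, y, z) on a foot 76 x 146 mm. Origin: centre of its underside. Two upright holes 17.4 mm in diameter, 40 mm deep, at y = -35 and +35 mm; what stands in them rests 10 mm above the worktop.
- manifold: Fixed aluminium bar, 62 x 230 x 14 mm (x, y, z), origin at the centre of its underside. Three upright push-fit ports, 66 mm tall and at most 45 mm in diameter, stand on it at y = -70, 0 and +70 mm. Two are closed by grey domed plugs fixed in place (tops 99 mm above the worktop); one is open.
- port_mouth (a point): Centre of the open port's mouth, in the plane of the collar's upper face, 80 mm above the worktop; z up along the bore. Below it a 45 degree funnel, 24 mm wide at the top and 4 mm deep, leads into an upright bore 17.6 mm in diameter.
- port: The open port (fixed). Origin: centre of its foot on the manifold bar, 66 mm below its mouth; z up. Inside sits a sprung catch with three teeth that snap into the groove of the stem. How deep it sits differs each time and cannot be measured: with the stem locked and the catch at rest, the tip lies 28 to 51 mm below the mouth.
- collet (a joint): Spring travel (m) of the catch in the open port: 0 at rest, negative pushed down, positive pulled up; 8 N per mm both ways. The teeth snap into the groove at a push of about 6 to 10 N, with a clear drop in force. Pushed on after that, the force rises again by 8 N per mm, with no stop before 40 N. A locked stem has up to 2 mm of play, then lifts the catch when pulled.
- spare_vial: Bystander: a capped sample vial, 30 mm in diameter, 76 mm tall; origin at the centre of its underside.
- white_bottle: Bystander: a small white bottle with a stick in it, 33 mm in diameter, 106 mm tall; origin at the centre of its underside.
- crucible: Bystander: a cream ceramic crucible, 34 mm across, 36 mm tall; origin at the centre of its underside.
- petri_dish: Bystander: a glass dish, 60 mm across, 16 mm tall; origin at the centre of its underside.
- spanner: Bystander: a flat steel spanner, 111 mm long, 5 mm thick; origin at the centre of its underside.
- pen: Bystander: a pen, 132 mm long, 10 mm thick; origin at the centre of its underside.
Things that resemble listed ones, but are neither listed nor needed, are in the scene too. Leave any brown look-alike of the vent_filter alone.

How it is judged:
By the outcome, as a careful person would: the job done as asked, in the order asked, and still so for the second after the job is handed in, with the robot touching nothing.
It also fails if it takes over 69 s, if anything falls off the work surface, if the arm or the gripper's body presses on something with over 40 N, if the wrist force passes 120 N, or if a joint passes its speed limit or range.

## Working session

There is one attempt and no reset: what is moved stays moved. The work goes in short steps, Python scripts to look and compute and a shell command to move; the robot and the scene stay as the last step left them, time stands still between calls to the robot, and variables do not carry over. Pictures are saved under pics/ and viewed, at most 10 in all, crops included, and the job is handed in when it is done.

```bash
mkdir -p pics; cat > h.py <<'E'
import numpy as np, cv2
from station import readout, cams, order, ctrl
def K(c):
    f=c["pixels"].shape[0]/2/np.tan(np.radians(c["fovy"])/2)
    return np.array([[f,0,c["cx"]],[0,f,c["cy"]],[0,0,1.]])
def ray(c,p):
    n=cv2.undistortPoints(np.array([[p]],float),K(c),np.array(c["dist_coeffs"],float))[0,0]
    R=cv2.Rodrigues(np.array(c["rvec"],float))[0]; t=np.array(c["tvec"],float).ravel()
    return -R.T@t, R.T@np.array([n[0],n[1],1.])
def at_z(c,p,z):
    o,d=ray(c,p); return o+d*(z-o[2])/d[2]
def proj(c,X):
    return cv2.projectPoints(np.array([X],float),np.array(c["rvec"],float),np.array(c["tvec"],float),K(c),np.array(c["dist_coeffs"],float))[0][0,0]
def tri(*obs):
    A=np.zeros((3,3));b=np.zeros(3)
    for c,p in obs:
        o,d=ray(c,p);d=d/np.linalg.norm(d);M=np.eye(3)-np.outer(d,d);A+=M;b+=M@o
    return np.linalg.solve(A,b)
def save(c,n): cv2.imwrite("pics/"+n,np.ascontiguousarray(c["pixels"][:,:,::-1]))
E
python3 - <<'E'
from h import *
np.set_printoptions(precision=3,suppress=True)
cs={}
for n in ["top","side"]:
    c=cs[n]=cams.camera(n)
    for l in ["filter_head","port_mouth","vent_filter","stand","manifold","spare_plug","port"]:
        for d in cams.spot_point(l,c)[:4]: 
            z={"filter_head":.111,"port_mouth":.08,"port":.014,"vent_filter":.01,"spare_plug":.01}.get(l,0)
            print(n,l,round(d["p"],2),np.array(d["point"]),at_z(c,d["point"],z))
cv2.imwrite("pics/a.png",cv2.resize(np.vstack([cs["top"]["pixels"],cs["side"]["pixels"]])[:,:,::-1],None,fx=.78,fy=.78))
cv2.imwrite("pics/top.png",cs["top"]["pixels"][:,:,::-1]); cv2.imwrite("pics/side.png",cs["side"]["pixels"][:,:,::-1])
print(readout.sense(),ctrl.tip_reach)
E
```

```text
top filter_head 0.66 [205.6 225.9] [0.441 0.105 0.111]
top filter_head 0.57 [158.7 224. ] [0.444 0.208 0.111]
top filter_head 0.56 [193.1 175.1] [0.552 0.135 0.111]
top port_mouth 0.56 [338.3 173.9] [ 0.561 -0.191  0.08 ]
top vent_filter 0.73 [210.2 222.3] [0.45  0.104 0.01 ]
top vent_filter 0.71 [169.7 222.9] [0.448 0.201 0.01 ]
top vent_filter 0.61 [199.9 179.5] [0.553 0.131 0.01 ]
top stand 0.72 [179.9 179.6] [0.553 0.181 0.   ]
top manifold 0.65 [304.7 170.5] [ 0.578 -0.124  0.   ]
top spare_plug 0.47 [173.1 188. ] [0.532 0.195 0.01 ]
top port 0.75 [334.  178.7] [ 0.557 -0.193  0.014]
top port 0.32 [181.2 254.6] [0.373 0.171 0.014]
side filter_head 0.9 [202.2 184.6] [0.435 0.093 0.111]
side filter_head 0.79 [187.1 159.8] [0.452 0.201 0.111]
side filter_head 0.71 [241.  153.5] [0.572 0.151 0.111]
side port_mouth 0.56 [327.6 251.1] [ 0.546 -0.19   0.08 ]
side vent_filter 0.87 [206.8 216.7] [0.441 0.101 0.01 ]
side vent_filter 0.73 [241.7 193.6] [0.556 0.129 0.01 ]
side vent_filter 0.71 [185.2 198.3] [0.43  0.193 0.01 ]
side stand 0.58 [234.2 190.8] [0.553 0.161 0.   ]
side manifold 0.8 [308.5 253.5] [ 0.567 -0.119  0.   ]
side manifold 0.64 [347.8 219.4] [ 0.714 -0.087  0.   ]
side spare_plug 0.51 [221.7 182.7] [0.538 0.198 0.01 ]
side port 0.94 [326.8 268. ] [ 0.562 -0.181  0.014]
{'t': 0.8, 'q': array([ 1.167,  0.126, -0.04 ,  1.405, -0.   ,  1.571]), 'dq': array([ 0.001, -0.   ,  0.001,  0.   , -0.   ,  0.001]), 'joint_torque': array([  0.003, -43.564,  35.307,   0.001,   0.   ,  -0.   ]), 'ee_pos': array([0.206, 0.483, 0.242]), 'eef_rot': array([0.   , 0.201, 0.98 , 0.   ]), 'contact_force': array([-0.689,  0.656, -0.327]), 'ft_torque': array([ 0.006, -0.007,  0.016]), 'grasp_force': 0.0, 'grip_width': 0.08532000267584888} 0.011
```

View pics/top.png

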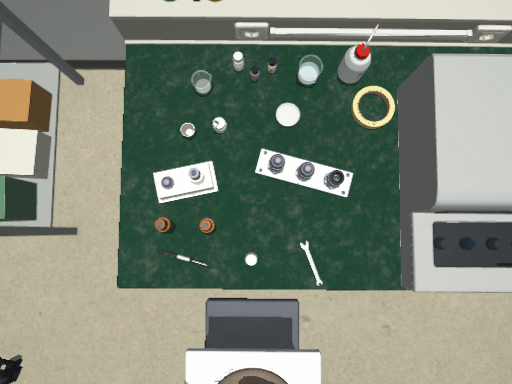

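View pics/side.png

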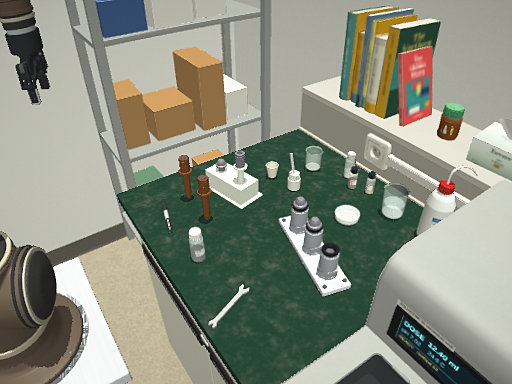

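Candidates for the filter in the top picture: brown bottle-like look-alikes at (162,225) and (207,226), the grey low-capped plug in the stand at (167,183), and the white-stemmed, dark-headed one in the stand at (195,175), which is (240,155) in the side view. I choose the last and will check it in a crop. The open port is the end one, at (338,174) top and (328,250) side.

```bash
python3 - <<'E'
from h import *
np.set_printoptions(precision=4,suppress=True)
t=cams.camera("top");s=cams.camera("side")
near=lambda l,c,p:min(cams.spot_point(l,c),key=lambda d:np.hypot(*(np.array(d["point"])-p)))["point"]
for l,a,b in [("filter_head",(193,175),(241,154)),("vent_filter",(200,179),(241,193)),("port_mouth",(338,174),(328,251)),("port",(334,179),(327,268)),("spare_plug",(173,188),(222,183))]:
    pa,pb=near(l,t,a),near(l,s,b); print(l,np.array(pa),np.array(pb),tri((t,pa),(s,pb)))
for n in["white_bottle","spare_vial","crucible","pen"]:
    for d in cams.spot_point(n,t)[:1]: print(n,d["p"],at_z(t,d["point"],0))
A=cv2.resize(t["pixels"][150:210,145:225],None,fx=5,fy=5,interpolation=2);B=cv2.resize(s["pixels"][140:200,200:280],None,fx=5,fy=5,interpolation=2)
cv2.imwrite("pics/crop.png",np.hstack([A,B])[:,:,::-1])
E
```

```text
filter_head [191.2 174.5] [239.8 154.8] [0.5552 0.1363 0.1205]
vent_filter [199.2 179.6] [243.6 192.2] [0.5565 0.1298 0.0127]
port_mouth [338.5 175.7] [329.6 251.5] [ 0.5552 -0.1907  0.0744]
port [330.7 180.3] [328.7 269.7] [ 0.5559 -0.1864  0.0174]
spare_plug [172.7 187.6] [221.2 180.9] [0.5331 0.1939 0.0199]
white_bottle 0.46 [0.6854 0.086  0.    ]
spare_vial 0.45 [ 0.3649 -0.0017  0.    ]
crucible 0.42 [0.6718 0.1647 0.    ]
pen 0.58 [0.3702 0.1774 0.    ]
```

View pics/crop.png

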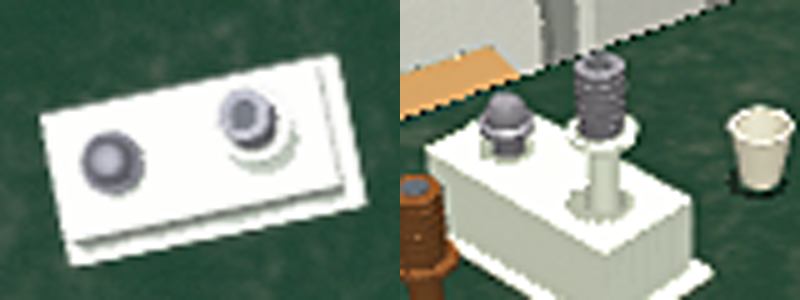

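The crop confirms it: in the left half the filter has a dark ribbed head over a white flange at about (250,120). In the right half it is at (600,100), with its white stem in the stand; the plug beside it has a low dome.

```bash
python3 -m crank '[[[0.02,-0.02,0,-3],[0.045,-0.045,0,-7],[0.07,-0.07,0,-10],[0.095,-0.095,0,-14],[0.12,-0.12,0,-18]]]'
python3 -m crank '[[[0.025,-0.025,0,-4],[0.05,-0.05,0,-8],[0.075,-0.075,0,-11],[0.1,-0.1,0,-14],[0.12,-0.12,0,-18]]]'
python3 -m crank '[[[0.025,-0.025,0,-4],[0.05,-0.05,0,-8],[0.075,-0.075,0,-11],[0.095,-0.095,0,-14],[0.11,-0.11,0,-14]]]'
python3 -m crank '[[[0,0,0,0],[0,0,0,0],[0,0,0,0],[0,0,0,0],[0,0,0,0]]]'
python3 - <<'E'
from h import *
np.set_printoptions(precision=4,suppress=True)
s=readout.sense();print(s["t"],s["ee_pos"],s["eef_rot"],s["contact_force"])
w=cams.camera("wrist");save(w,"w1.png")
for l,z in [("filter_head",.111),("vent_filter",.01)]:
    for d in cams.spot_point(l,w)[:3]: print(l,d["p"],np.array(d["point"]),at_z(w,d["point"],z))
print(proj(w,[.556,.133,.129]))
E
```

```text
t: 2.02
ee_pos: [0.327, 0.3616, 0.2424]
eef_rot: [0.0, 0.353, 0.936, 0.0]
contact_force: [1.1, 1.1, -0.2]
grip_width: 0.0853
grasp_force: 0.0
t: 2.43
ee_pos: [0.4477, 0.2409, 0.2424]
eef_rot: [0.0, 0.495, 0.869, 0.0]
contact_force: [0.5, 1.9, -0.1]
grip_width: 0.0854
grasp_force: 0.0
t: 2.85
ee_pos: [0.5578, 0.1307, 0.242]
eef_rot: [0.0, 0.597, 0.802, -0.0]
contact_force: [0.5, -0.7, 0.1]
grip_width: 0.0855
grasp_force: 0.0
t: 3.27
ee_pos: [0.5556, 0.1336, 0.2426]
eef_rot: [0.0, 0.595, 0.804, 0.0]
contact_force: [-0.2, 0.3, 0.1]
grip_width: 0.0853
grasp_force: 0.0
3.2667 [0.5556 0.1336 0.2426] [0.     0.5952 0.8036 0.0001] [-0.2368  0.3119  0.0692]
filter_head 0.98 [256.5 184.7] [0.5585 0.1345 0.111 ]
filter_head 0.87 [158.5  72.2] [0.4482 0.2068 0.111 ]
filter_head 0.84 [138.1 174.2] [0.4467 0.1115 0.111 ]
vent_filter 0.83 [253.2 162.1] [0.5554 0.1324 0.01  ]
vent_filter 0.73 [186.6  80.3] [0.4501 0.2049 0.01  ]
vent_filter 0.61 [168.5 154.9] [0.4476 0.1095 0.01  ]
[253.5623 191.4774]
```

View pics/w1.png

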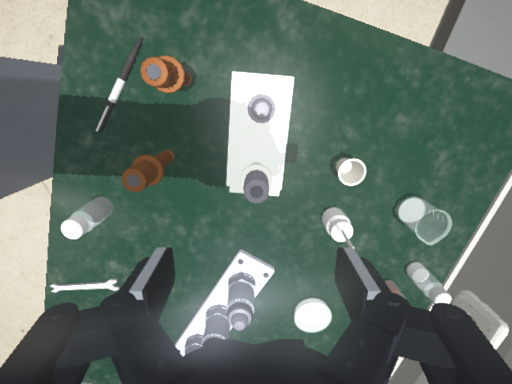

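The wrist view shows the filter head at (256,185), centred between the fingers and over (0.557,0.134). The brown look-alikes at (163,73) and (142,172) are clear of the fingers. I go down and grip.

```bash
python3 -m crank '[[[0.001,0,-0.02,0],[0.001,0,-0.045,0],[0.001,0,-0.07,0],[0.001,0,-0.09,0],[0.001,0,-0.105,0]]]'
python3 -m crank '[[[0,0,-0.01,0],[0,0,-0.02,0],[0,0,-0.028,0],[0,0,-0.028,0],[0,0,-0.028,0]]]'
python3 -m crank '[[[0,0,0,0],[0,0,0,0],[0,0,0,0],[0,0,0,0],[0,0,0,0]]]' -1 60
python3 -m crank '[[[0,0,0,0],[0,0,0,0],[0,0,0,0],[0,0,0,0],[0,0,0,0]]]'
python3 -m crank '[[[0,0,0,0],[0,0,0,0],[0,0,0,0],[0,0,0,0],[0,0,0,0]]]'
```

```text
t: 3.83
ee_pos: [0.5562, 0.1329, 0.1354]
eef_rot: [-0.001, 0.596, 0.803, -0.001]
contact_force: [0.2, -0.2, 0.2]
grip_width: 0.0851
grasp_force: 0.0
t: 4.25
ee_pos: [0.5573, 0.1328, 0.1095]
eef_rot: [0.0, 0.596, 0.803, 0.0]
contact_force: [0.3, -0.1, 0.7]
grip_width: 0.0855
grasp_force: 0.0
t: 4.67
ee_pos: [0.5574, 0.1328, 0.1096]
eef_rot: [0.0, 0.596, 0.803, 0.0]
contact_force: [-0.0, -0.2, 0.7]
grip_width: 0.0258
grasp_force: 0.0
t: 5.08
ee_pos: [0.5575, 0.1328, 0.1098]
eef_rot: [0.0, 0.596, 0.803, 0.0]
contact_force: [-1.2, -0.2, 5.6]
grip_width: 0.0225
grasp_force: 58.8
t: 5.5
ee_pos: [0.5575, 0.1328, 0.1098]
eef_rot: [0.0, 0.596, 0.803, 0.0]
contact_force: [-0.3, -1.0, 5.3]
grip_width: 0.0223
grasp_force: 58.8
```

```bash
python3 -m crank '[[[0,0,0.005,0],[0,0,0.01,0],[0,0,0.018,0],[0,0,0.03,0],[0,0,0.045,0]]]'
python3 -m crank '[[[0,0,0.02,0],[0,0,0.04,0],[0,0,0.06,0],[0,0,0.075,0],[0,0,0.085,0]]]'
python3 -m crank '[[[0,-0.02,0,0],[0,-0.04,0,0],[0,-0.06,0,0],[0,-0.08,0,0],[0,-0.1,0,0]]]'
python3 -m crank '[[[0,-0.02,0,0],[0,-0.04,0,0],[0,-0.06,0,0],[0,-0.08,0,0],[0,-0.1,0,0]]]'
python3 -m crank '[[[0,-0.02,0,0],[0,-0.04,0,0],[0,-0.06,0,0],[0,-0.075,0,0],[0,-0.085,0,0]]]'
python3 -m crank '[[[0,0,0,0],[0,0,0,0],[0,0,0,0],[0,0,0,0],[0,0,0,0]]]'
python3 - <<'E'
from h import *
np.set_printoptions(precision=4,suppress=True)
s=readout.sense();print(s["ee_pos"],s["contact_force"])
W={n:cams.camera(n) for n in["wrist","side","top"]}
for n,w in W.items():
  for l,z in [("port_mouth",.08),("vent_filter",.142),("filter_head",.243),("port",.014)]:
    for d in cams.spot_point(l,w)[:3]: print(n,l,d["p"],np.array(d["point"]),at_z(w,d["point"],z))
save(W["wrist"],"w2.png")
cv2.imwrite("pics/s2.png",cv2.resize(W["side"]["pixels"][120:320,220:420],None,fx=3,fy=3,interpolation=2)[:,:,::-1])
E
```

```text
t: 5.92
ee_pos: [0.5567, 0.1326, 0.1542]
eef_rot: [-0.001, 0.596, 0.803, -0.001]
contact_force: [0.4, 0.6, -1.6]
grip_width: 0.0219
grasp_force: 58.9
t: 6.33
ee_pos: [0.5576, 0.1328, 0.2416]
eef_rot: [0.001, 0.596, 0.803, 0.001]
contact_force: [0.3, -0.2, -0.4]
grip_width: 0.0223
grasp_force: 58.9
t: 6.75
ee_pos: [0.5569, 0.0319, 0.2392]
eef_rot: [-0.0, 0.596, 0.803, -0.0]
contact_force: [-0.3, -0.0, -1.0]
grip_width: 0.0223
grasp_force: 59.0
t: 7.17
ee_pos: [0.5569, -0.0682, 0.2392]
eef_rot: [-0.0, 0.596, 0.803, -0.0]
contact_force: [1.5, 1.0, -0.8]
grip_width: 0.0225
grasp_force: 59.0
t: 7.58
ee_pos: [0.5569, -0.1537, 0.239]
eef_rot: [-0.0, 0.596, 0.803, -0.0]
contact_force: [0.9, 0.1, -0.5]
grip_width: 0.0223
grasp_force: 59.0
t: 8.0
ee_pos: [0.5573, -0.1514, 0.2394]
eef_rot: [-0.0, 0.595, 0.804, 0.0]
contact_force: [0.3, -0.3, -0.5]
grip_width: 0.0227
grasp_force: 59.0
[ 0.5573 -0.1514  0.2394] [ 0.2806 -0.269  -0.5037]
wrist port_mouth 0.73 [244.6 207.4] [ 0.5581 -0.1877  0.08  ]
wrist vent_filter 0.96 [253.8 194.9] [ 0.5572 -0.1496  0.142 ]
wrist vent_filter 0.69 [273.6 139. ] 
[... 383 characters left out ...]
de vent_filter 0.63 [322.  217.8] [ 0.5488 -0.1628  0.142 ]
side filter_head 0.8 [325. 164.] [ 0.5622 -0.1419  0.243 ]
side filter_head 0.73 [186.9 161.2] [0.3711 0.0032 0.243 ]
side filter_head 0.7 [203.8 184.8] [ 0.3625 -0.0756  0.243 ]
side port 0.56 [332.6 271.4] [ 0.5651 -0.1941  0.014 ]
top port_mouth 0.44 [336.  175.3] [ 0.5577 -0.1857  0.08  ]
top vent_filter 0.75 [171.7 224.6] [0.4424 0.1745 0.142 ]
top vent_filter 0.55 [213.4 223.8] [0.4449 0.0861 0.142 ]
top vent_filter 0.39 [326.7 178.3] [ 0.5438 -0.1546  0.142 ]
top filter_head 0.59 [205.1 227.2] [0.437  0.0939 0.243 ]
top filter_head 0.58 [158.9 224.6] [0.4412 0.1822 0.243 ]
top port 0.47 [330.6 176.3] [ 0.5629 -0.1845  0.014 ]
```

View pics/w2.png

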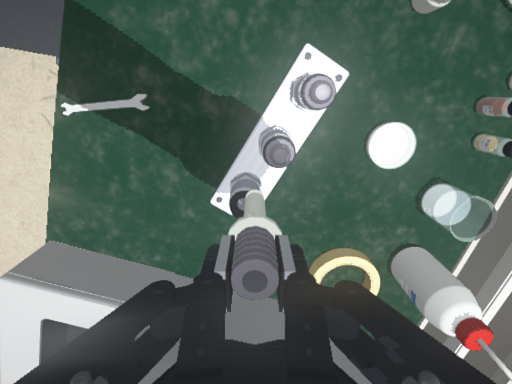

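View pics/s2.png

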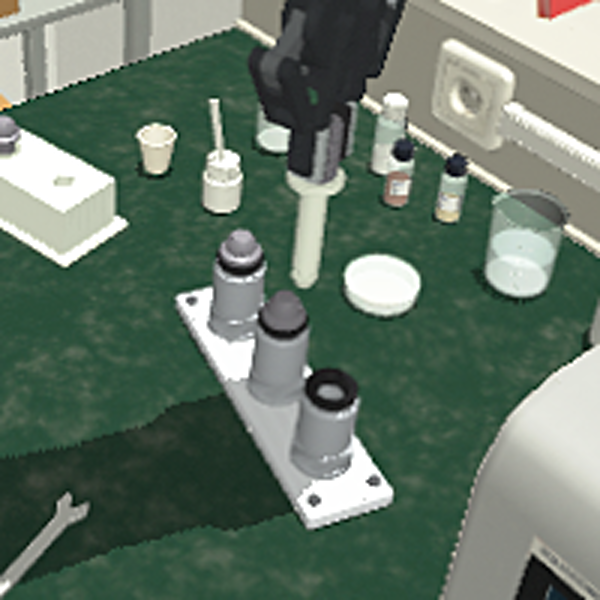

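The wrist view shows the stem tip at about (255,195), and the open port's dark ring at (245,205), partly hidden behind it. The side crop shows the open bore at (331,388), the end port. I move over it, lower the tip to about 15 mm above the mouth and compare the two.

```bash
python3 -m crank '[[[0,-0.015,0,0],[0.001,-0.03,0,0],[0.001,-0.037,-0.005,0],[0.001,-0.037,-0.02,0],[0.001,-0.037,-0.03,0]]]'
python3 -m crank '[[[0,0,-0.008,0],[0,0,-0.014,0],[0,0,-0.014,0],[0,0,-0.014,0],[0,0,-0.014,0]]]'
python3 - <<'E'
from h import *
np.set_printoptions(precision=4,suppress=True)
s=readout.sense();print(s["ee_pos"],s["contact_force"])
x,y,z=s["ee_pos"]
W={n:cams.camera(n) for n in["wrist","side","top"]}
for n,w in W.items():
  for l,zz in [("port_mouth",.08),("vent_filter",z-.0996),("filter_head",z+.0014)]:
    for d in cams.spot_point(l,w)[:3]: 
        P=at_z(w,d["point"],zz)
        if abs(P[1]-y)<.06: print(n,l,d["p"],np.array(d["point"]),P)
I=[]
for n in W:
    w=W[n]; u=proj(w,[x,y,.085]).round().astype(int); k=4 if n=="side" else 4
    pt=w["pixels"][max(u[1]-35,0):u[1]+35,u[0]-32:u[0]+32]
    I.append(cv2.resize(pt,(256,280),interpolation=2)); print(n,u)
cv2.imwrite("pics/c3.png",np.hstack(I)[:,:,::-1])
E
```

```text
t: 9.17
ee_pos: [0.5581, -0.1907, 0.208]
eef_rot: [-0.0, 0.597, 0.803, -0.0]
contact_force: [0.2, -0.8, -1.0]
grip_width: 0.0223
grasp_force: 59.0
t: 9.58
ee_pos: [0.5585, -0.1892, 0.1958]
eef_rot: [0.0, 0.596, 0.803, 0.0]
contact_force: [0.2, 0.5, -1.2]
grip_width: 0.0225
grasp_force: 59.0
[ 0.5585 -0.1892  0.1958] [ 0.2256  0.4793 -1.1959]
wrist port_mouth 0.69 [252.1 189.3] [ 0.5573 -0.189   0.08  ]
wrist vent_filter 0.69 [255.6 194.9] [ 0.5602 -0.1877  0.0962]
wrist vent_filter 0.58 [89.6 72.6] [ 0.411  -0.1301  0.0962]
wrist filter_head 0.61 [256.2 260.3] [ 0.5601 -0.1881  0.1972]
side port_mouth 0.71 [331.  248.1] [ 0.5567 -0.1881  0.08  ]
side vent_filter 0.83 [334.6 245.4] [ 0.5546 -0.1976  0.0962]
side filter_head 0.96 [336.  194.5] [ 0.5635 -0.1753  0.1972]
top port_mouth 0.75 [338.2 176.8] [ 0.5543 -0.1906  0.08  ]
top vent_filter 0.67 [341.8 176.6] [ 0.5529 -0.1957  0.0962]
top filter_head 0.43 [346.1 172.4] [ 0.55   -0.1851  0.1972]
wrist [253 192]
side [332 246]
top [338 175]
```

View pics/c3.png

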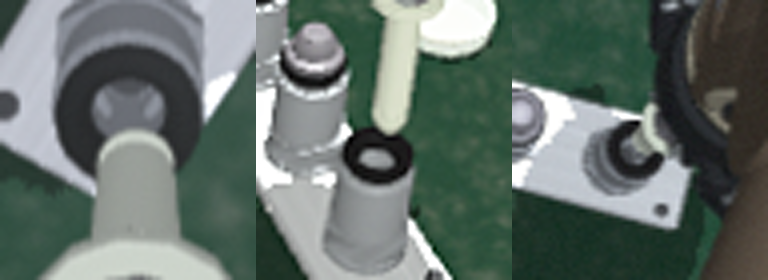

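The left (wrist) part shows the ring centred at about (128,113) in the crop, with the stem axis at about x=136. The middle (side) part shows the ring at (378,155) and the stem tip at (389,125). I work out the difference with an ellipse fit.

```bash
python3 - <<'E'
from h import *
np.set_printoptions(precision=4,suppress=True)
s=readout.sense();x,y,z=s["ee_pos"];print(s["ee_pos"])
w=cams.camera("wrist");sd=cams.camera("side")
E={}
for n,c,u in[("wrist",w,(253,185)),("side",sd,(330.5,249.8))]:
    g=cv2.GaussianBlur(c["pixels"],(3,3),0).max(2); m=(g<65).astype(np.uint8)
    X,Y=np.meshgrid(range(512),range(384)); m[np.hypot(X-u[0],Y-u[1])>(21 if n=="wrist" else 11)]=0
    k,lab,st,_=cv2.connectedComponentsWithStats(m); b=1+np.argmax(st[1:,4])
    h=cv2.convexHull(cv2.findContours((lab==b).astype(np.uint8),0,2)[0][0])
    e=cv2.fitEllipseDirect(h); E[n]=e[0]; print(n,st[b],e, at_z(c,e[0],.08))
    # stem columns
    r0,r1=((int(proj(w,[x,y,.105])[1]),int(proj(w,[x,y,.115])[1])) if n=="wrist" else (230,238))
    for r in range(r0,r1+1,2):
        row=c["pixels"][r].min(1).astype(int); q=np.where(row[int(u[0])-14:int(u[0])+18]>140)[0]+int(u[0])-14
        print(r,q.min() if len(q) else None,q.max() if len(q) else None)
print("mouth tri",tri((w,E["wrist"]),(sd,E["side"])))
for zz in(.096,.11): print("TCP axis",zz,proj(w,[x,y,zz]),proj(sd,[x,y,zz]))
E
```

```text
[ 0.5582 -0.1892  0.1953]
wrist [236 169  35  31 485] ((253.24378967285156, 186.00502014160156), (33.626766204833984, 35.46037292480469), 117.73268127441406) [ 0.557  -0.1855  0.08  ]
199 239 262
201 239 263
203 240 263
side [322 242  18  15 146] ((330.2505187988281, 248.9130401611328), (14.29868221282959, 17.332279205322266), 96.1010971069336) [ 0.5541 -0.1889  0.08  ]
230 321 338
232 319 338
234 316 337
236 316 337
238 316 337
mouth tri [ 0.5571 -0.1865  0.0763]
TCP axis 0.096 [253.3196 196.0516] [332.9466 242.0787]
TCP axis 0.11 [253.2612 201.9176] [333.7788 236.6545]
```

```bash
python3 - <<'E'
from h import *
from scipy.optimize import least_squares
np.set_printoptions(precision=4,suppress=True)
x,y,z=readout.sense()["ee_pos"]
w=cams.camera("wrist");sd=cams.camera("side")
f=lambda p:[proj(w,[*p,.08])[0]-251.2,proj(w,[*p,.08])[1]-186,proj(sd,[*p,.08])[0]-329.95]
r=least_squares(f,[x,y]);print(r.x,r.fun,r.x-[x,y],r.jac/1000)
E
```

```text
[ 0.5553 -0.1861] [ 0.0517  0.0907 -0.2093] [-0.003   0.0031] [[ 1.0547  0.316 ]
 [ 0.3043 -1.0027]
 [ 0.3925 -0.3566]]
```

```bash
python3 -m crank '[[[-0.002,0.002,0,0],[-0.003,0.003,0,0],[-0.003,0.003,-0.004,0],[-0.003,0.003,-0.009,0],[-0.003,0.003,-0.013,0]]]'
python3 -m crank '[[[0,0,-0.002,0],[0,0,-0.004,0],[0,0,-0.006,0],[0,0,-0.006,0],[0,0,-0.006,0]]]'
```

```text
t: 10.8
ee_pos: [0.5551, -0.1862, 0.1816]
eef_rot: [-0.0, 0.596, 0.803, -0.0]
contact_force: [-0.6, -0.3, -1.2]
grip_width: 0.0224
grasp_force: 59.0
t: 11.22
ee_pos: [0.5553, -0.1862, 0.1762]
eef_rot: [-0.0, 0.596, 0.803, -0.0]
contact_force: [-1.4, 0.0, -1.5]
grip_width: 0.0225
grasp_force: 59.0
```

```bash
python3 -m crank '[[[0,0,-0.001,0],[0,0,-0.002,0],[0,0,-0.003,0],[0,0,-0.004,0],[0,0,-0.004,0]]]'
python3 -m crank '[[[0,0,-0.001,0],[0,0,-0.002,0],[0,0,-0.003,0],[0,0,-0.004,0],[0,0,-0.004,0]]]'
```

```text
t: 11.63
ee_pos: [0.5552, -0.1862, 0.172]
eef_rot: [-0.0, 0.596, 0.803, -0.0]
contact_force: [-0.0, 0.0, -0.0]
grip_width: 0.0221
grasp_force: 59.0
t: 12.05
ee_pos: [0.5555, -0.1864, 0.1682]
eef_rot: [0.0, 0.596, 0.803, -0.0]
contact_force: [1.2, -0.6, -1.1]
grip_width: 0.022
grasp_force: 59.0
```

```bash
for i in 1; do :; done
python3 -m crank '[[[0,0,-0.001,0],[0,0,-0.0015,0],[0,0,-0.002,0],[0,0,-0.0025,0],[0,0,-0.0025,0]]]' | grep -E 'ee_pos|contact'
python3 -m crank '[[[0,0,-0.001,0],[0,0,-0.0015,0],[0,0,-0.002,0],[0,0,-0.0025,0],[0,0,-0.0025,0]]]' | grep -E 'ee_pos|contact'
```

```text
ee_pos: [0.5554, -0.1863, 0.1658]
contact_force: [2.0, -1.5, -0.7]
ee_pos: [0.5554, -0.1862, 0.1632]
contact_force: [2.1, 0.2, -0.4]
```

```bash
python3 -m crank '[[[0.0004,0,-0.0005,0],[0.0004,0,-0.001,0],[0.0004,0,-0.0015,0],[0.0004,0,-0.002,0],[0.0004,0,-0.002,0]]]' | grep -E 'ee_pos|contact'
python3 -m crank '[[[0,0,-0.0005,0],[0,0,-0.001,0],[0,0,-0.0015,0],[0,0,-0.002,0],[0,0,-0.002,0]]]' | grep -E 'ee_pos|contact'
```

```text
ee_pos: [0.5556, -0.1862, 0.1611]
contact_force: [1.3, -1.2, -0.6]
ee_pos: [0.5556, -0.1862, 0.1592]
contact_force: [0.2, -0.8, -0.9]
```

```bash
cat > ok.py <<'E'
from station import readout
import sys
s=readout.sense();f=s["contact_force"];print("%.2f"%s["t"],s["ee_pos"].round(4),f.round(1),flush=True)
sys.exit(abs(f[2]+.8)>2.5)
E
python3 -m crank '[[[0,0,-0.0004,0],[0,0,-0.0008,0],[0,0,-0.0012,0],[0,0,-0.0015,0],[0,0,-0.0015,0]]]' >/dev/null; python3 ok.py && python3 -m crank '[[[0,0,-0.0004,0],[0,0,-0.0008,0],[0,0,-0.0012,0],[0,0,-0.0015,0],[0,0,-0.0015,0]]]' >/dev/null; python3 ok.py && python3 -m crank '[[[0,0,-0.0004,0],[0,0,-0.0008,0],[0,0,-0.0012,0],[0,0,-0.0015,0],[0,0,-0.0015,0]]]' >/dev/null; python3 ok.py
```

```text
14.13 [ 0.5557 -0.1862  0.1577] [ 0.7 -1.4  0.3]
14.13 [ 0.5557 -0.1862  0.1577] [ 0.7 -1.4  0.3]
14.13 [ 0.5557 -0.1862  0.1577] [ 0.7 -1.4  0.3]False
False
False
```

```bash
sed -i 's/sys.exit(\(.*\))$/sys.exit(int(\1))/' ok.py
python3 -m crank '[[[0,0,-0.0004,0],[0,0,-0.0008,0],[0,0,-0.0012,0],[0,0,-0.0015,0],[0,0,-0.0015,0]]]' >/dev/null; python3 ok.py && python3 -m crank '[[[0,0,-0.0004,0],[0,0,-0.0008,0],[0,0,-0.0012,0],[0,0,-0.0015,0],[0,0,-0.0015,0]]]' >/dev/null && python3 ok.py && python3 -m crank '[[[0,0,-0.0004,0],[0,0,-0.0008,0],[0,0,-0.0012,0],[0,0,-0.0015,0],[0,0,-0.0015,0]]]' >/dev/null && python3 ok.py
```

```text
14.55 [ 0.5557 -0.1862  0.1562] [ 0.5 -0.5 -1.3]
14.97 [ 0.5557 -0.1862  0.1547] [ 0.9 -1.  -0.3]
15.38 [ 0.5557 -0.1863  0.1533] [-0.4 -1.4  0.1]
```

```bash
python3 -m crank '[[[0,0,-0.0004,0],[0,0,-0.0008,0],[0,0,-0.0012,0],[0,0,-0.0015,0],[0,0,-0.0015,0]]]' >/dev/null; python3 ok.py && python3 -m crank '[[[0,0,-0.0004,0],[0,0,-0.0008,0],[0,0,-0.0012,0],[0,0,-0.0015,0],[0,0,-0.0015,0]]]' >/dev/null && python3 ok.py && python3 -m crank '[[[0,0,-0.0004,0],[0,0,-0.0008,0],[0,0,-0.0012,0],[0,0,-0.0015,0],[0,0,-0.0015,0]]]' >/dev/null && python3 ok.py
```

```text
15.80 [ 0.5558 -0.1862  0.1519] [ 0.9 -0.4  2.4]
```

```bash
python3 -m crank '[[[0,0,-0.0002,0],[0,0,-0.0004,0],[0,0,-0.0006,0],[0,0,-0.0006,0],[0,0,-0.0006,0]]]' | grep -E 'ee_pos|contact'
```

```text
ee_pos: [0.5558, -0.1863, 0.1513]
contact_force: [0.8, -0.7, 2.5]
```

```bash
python3 -m crank '[[[0,0,-0.0002,0],[0,0,-0.0003,0],[0,0,-0.0004,0],[0,0,-0.0004,0],[0,0,-0.0004,0]]]' | grep -E 'ee_pos|contact'
```

```text
ee_pos: [0.5557, -0.1862, 0.1508]
contact_force: [1.8, -0.3, 3.0]
```

```bash
python3 -m crank '[[[0,0,-0.0002,0],[0,0,-0.0004,0],[0,0,-0.0006,0],[0,0,-0.0006,0],[0,0,-0.0006,0]]]' | grep -E 'ee_pos|contact'
```

```text
ee_pos: [0.5557, -0.1863, 0.1502]
contact_force: [1.3, -0.7, 3.0]
```

```bash
python3 -m crank '[[[0,0,-0.0002,0],[0,0,-0.0004,0],[0,0,-0.0006,0],[0,0,-0.0006,0],[0,0,-0.0006,0]]]' | grep -E 'ee_pos|contact'
```

```text
ee_pos: [0.5557, -0.1862, 0.1496]
contact_force: [0.7, -1.4, 4.0]
```

```bash
python3 -m crank '[[[0,0,-0.0002,0],[0,0,-0.0004,0],[0,0,-0.0006,0],[0,0,-0.0006,0],[0,0,-0.0006,0]]]' | grep -E 'ee_pos|contact'
```

```text
ee_pos: [0.5557, -0.1863, 0.1492]
contact_force: [0.8, -1.4, 4.5]
```

```bash
for k in 1; do :; done
python3 -m crank '[[[0,0,-0.0002,0],[0,0,-0.0004,0],[0,0,-0.0006,0],[0,0,-0.0006,0],[0,0,-0.0006,0]]]' | grep -E 'ee_pos|contact'
python3 -m crank '[[[0,0,-0.0002,0],[0,0,-0.0004,0],[0,0,-0.0006,0],[0,0,-0.0006,0],[0,0,-0.0006,0]]]' | grep -E 'ee_pos|contact'
```

```text
ee_pos: [0.5557, -0.1863, 0.1488]
contact_force: [0.5, -1.5, 6.0]
ee_pos: [0.5558, -0.1863, 0.1482]
contact_force: [0.3, -1.8, 5.6]
```

```bash
python3 -m crank '[[[0,0,-0.0002,0],[0,0,-0.0004,0],[0,0,-0.0006,0],[0,0,-0.0006,0],[0,0,-0.0006,0]]]' | grep -E 'ee_pos|contact'
```

```text
ee_pos: [0.5557, -0.1862, 0.1468]
contact_force: [2.6, -2.2, 0.7]
```

```bash
python3 -m crank '[[[0,0,-0.0002,0],[0,0,-0.0004,0],[0,0,-0.0006,0],[0,0,-0.0006,0],[0,0,-0.0006,0]]]' | grep -E 'ee_pos|contact'
```

```text
ee_pos: [0.5557, -0.1862, 0.1465]
contact_force: [1.6, -0.8, 0.7]
```

```bash
python3 -m crank '[[[0,0,-0.0002,0],[0,0,-0.0004,0],[0,0,-0.0006,0],[0,0,-0.0006,0],[0,0,-0.0006,0]]]' | grep -E 'ee_pos|contact'
```

```text
ee_pos: [0.5556, -0.1862, 0.146]
contact_force: [1.2, 0.1, 2.1]
```

```bash
python3 -m crank '[[[0,0,0.0005,0],[0,0,0.001,0],[0,0,0.0015,0],[0,0,0.002,0],[0,0,0.002,0]]]' | grep -E 'ee_pos|contact'
```

```text
ee_pos: [0.5554, -0.1862, 0.1473]
contact_force: [3.2, -1.5, -4.7]
```

```bash
python3 -m crank '[[[0,0,0.0002,0],[0,0,0.0004,0],[0,0,0.0006,0],[0,0,0.0006,0],[0,0,0.0006,0]]]' | grep -E 'ee_pos|contact'
```

```text
ee_pos: [0.5554, -0.1862, 0.1485]
contact_force: [1.6, -2.4, -3.8]
```

```bash
python3 -m crank '[[[0,0,0.0002,0],[0,0,0.0004,0],[0,0,0.0006,0],[0,0,0.0006,0],[0,0,0.0006,0]]]' | grep -E 'ee_pos|contact|grip'
```

```text
ee_pos: [0.5557, -0.1863, 0.1497]
contact_force: [0.7, -1.3, 2.0]
grip_width: 0.0226
```

```bash
python3 -m crank '[[[0,0,0.0002,0],[0,0,0.0004,0],[0,0,0.0006,0],[0,0,0.0006,0],[0,0,0.0006,0]]]' | grep -E 'ee_pos|contact'
```

```text
ee_pos: [0.5558, -0.1862, 0.1499]
contact_force: [1.4, -2.4, -0.2]
```

The force faded during the pull, so that first drop was not the lock. I push back in and go deeper.

```bash
python3 -m crank '[[[0,0,-0.0005,0],[0,0,-0.001,0],[0,0,-0.0015,0],[0,0,-0.002,0],[0,0,-0.002,0]]]' | grep -E 'ee_pos|contact'
```

```text
ee_pos: [0.5559, -0.1863, 0.1486]
contact_force: [0.1, -1.0, 6.8]
```

```bash
python3 -m crank '[[[0,0,-0.0003,0],[0,0,-0.0006,0],[0,0,-0.001,0],[0,0,-0.001,0],[0,0,-0.001,0]]]' | grep -E 'ee_pos|contact'
```

```text
ee_pos: [0.5561, -0.1863, 0.1477]
contact_force: [0.9, 0.2, 2.6]
```

```bash
python3 -m crank '[[[0,0,-0.0003,0],[0,0,-0.0006,0],[0,0,-0.001,0],[0,0,-0.001,0],[0,0,-0.001,0]]]' | grep -E 'ee_pos|contact'
```

```text
ee_pos: [0.5557, -0.1862, 0.1454]
contact_force: [1.7, -1.7, 0.4]
```

```bash
python3 -m crank '[[[0,0,-0.0003,0],[0,0,-0.0006,0],[0,0,-0.0008,0],[0,0,-0.0008,0],[0,0,-0.0008,0]]]' | grep -E 'ee_pos|contact'
```

```text
ee_pos: [0.5555, -0.1862, 0.1443]
contact_force: [2.7, -1.8, -4.8]
```

```bash
python3 -m crank '[[[0,0,-0.0003,0],[0,0,-0.0006,0],[0,0,-0.0008,0],[0,0,-0.0008,0],[0,0,-0.0008,0]]]' | grep -E 'ee_pos|contact'
```

```text
ee_pos: [0.5555, -0.1862, 0.1442]
contact_force: [1.2, -1.3, -3.7]
```

```bash
python3 -m crank '[[[0,0,-0.0003,0],[0,0,-0.0006,0],[0,0,-0.0008,0],[0,0,-0.0008,0],[0,0,-0.0008,0]]]' | grep -E 'ee_pos|contact'
```

```text
ee_pos: [0.5556, -0.1863, 0.1436]
contact_force: [-0.1, -1.6, -0.6]
```

```bash
python3 -m crank '[[[0,0,-0.0003,0],[0,0,-0.0006,0],[0,0,-0.0006,0],[0,0,-0.0006,0],[0,0,-0.0006,0]]]' | grep -E 'ee_pos|contact'
```

```text
ee_pos: [0.5558, -0.1862, 0.1429]
contact_force: [0.6, -1.3, -0.4]
```

```bash
python3 -m crank '[[[0,0,-0.0003,0],[0,0,-0.0006,0],[0,0,-0.0006,0],[0,0,-0.0006,0],[0,0,-0.0006,0]]]' | grep -E 'ee_pos|contact'
```

```text
ee_pos: [0.5557, -0.1863, 0.1423]
contact_force: [0.2, -1.9, 0.9]
```

```bash
python3 -m crank '[[[0,0,-0.0003,0],[0,0,-0.0006,0],[0,0,-0.0006,0],[0,0,-0.0006,0],[0,0,-0.0006,0]]]' | grep -E 'ee_pos|contact'
```

```text
ee_pos: [0.5558, -0.1863, 0.1418]
contact_force: [-0.2, -1.8, 3.0]
```

```bash
python3 -m crank '[[[0,0,-0.0003,0],[0,0,-0.0005,0],[0,0,-0.0005,0],[0,0,-0.0005,0],[0,0,-0.0005,0]]]' | grep -E 'ee_pos|contact'
```

```text
ee_pos: [0.5558, -0.1863, 0.1415]
contact_force: [0.2, -2.4, 4.9]
```

```bash
python3 -m crank '[[[0,0,-0.0003,0],[0,0,-0.0005,0],[0,0,-0.0005,0],[0,0,-0.0005,0],[0,0,-0.0005,0]]]' | grep -E 'ee_pos|contact'
```

```text
ee_pos: [0.5559, -0.1863, 0.1413]
contact_force: [0.2, -1.4, 6.7]
```

```bash
python3 -m crank '[[[0,0,-0.0002,0],[0,0,-0.0004,0],[0,0,-0.0004,0],[0,0,-0.0004,0],[0,0,-0.0004,0]]]' | grep -E 'ee_pos|contact'
```

```text
ee_pos: [0.5559, -0.1864, 0.1411]
contact_force: [-1.5, -1.3, 7.4]
```

```bash
python3 -m crank '[[[0,0,-0.0003,0],[0,0,-0.0005,0],[0,0,-0.0005,0],[0,0,-0.0005,0],[0,0,-0.0005,0]]]' | grep -E 'ee_pos|contact'
```

```text
ee_pos: [0.556, -0.1864, 0.1409]
contact_force: [-1.4, -0.8, 9.2]
```

```bash
python3 -m crank '[[[0,0,-0.0003,0],[0,0,-0.0005,0],[0,0,-0.0005,0],[0,0,-0.0005,0],[0,0,-0.0005,0]]]' | grep -E 'ee_pos|contact'
```

```text
ee_pos: [0.556, -0.1865, 0.1407]
contact_force: [-1.3, -1.8, 10.3]
```

```bash
python3 -m crank '[[[0,0,0.0006,0],[0,0,0.0012,0],[0,0,0.0018,0],[0,0,0.0024,0],[0,0,0.0024,0]]]' | grep -E 'ee_pos|contact'
```

```text
ee_pos: [0.5558, -0.1863, 0.1418]
contact_force: [0.2, -0.2, 5.5]
```

```bash
python3 -m crank '[[[0,0,0.0004,0],[0,0,0.0008,0],[0,0,0.001,0],[0,0,0.001,0],[0,0,0.001,0]]]' | grep -E 'ee_pos|contact'
```

```text
ee_pos: [0.5557, -0.1862, 0.1423]
contact_force: [2.3, -1.3, 0.3]
```

```bash
python3 -m crank '[[[0,0,0.0004,0],[0,0,0.0008,0],[0,0,0.001,0],[0,0,0.001,0],[0,0,0.001,0]]]' | grep -E 'ee_pos|contact'
```

```text
ee_pos: [0.5554, -0.1863, 0.1432]
contact_force: [2.1, -1.7, -2.3]
```

```bash
python3 -m crank '[[[0,0,0.0003,0],[0,0,0.0006,0],[0,0,0.0006,0],[0,0,0.0006,0],[0,0,0.0006,0]]]' | grep -E 'ee_pos|contact'
```

```text
ee_pos: [0.5555, -0.1862, 0.144]
contact_force: [1.0, -2.8, -4.5]
```

```bash
python3 -m crank '[[[0,0,0.0003,0],[0,0,0.0006,0],[0,0,0.0006,0],[0,0,0.0006,0],[0,0,0.0006,0]]]' | grep -E 'ee_pos|contact'
```

```text
ee_pos: [0.5555, -0.1862, 0.1445]
contact_force: [0.7, -2.5, -6.4]
```

```bash
python3 -m crank '[[[0,0,0.0003,0],[0,0,0.0005,0],[0,0,0.0005,0],[0,0,0.0005,0],[0,0,0.0005,0]]]' | grep -E 'ee_pos|contact'
```

```text
ee_pos: [0.5554, -0.1861, 0.1449]
contact_force: [1.8, -2.7, -9.2]
```

```bash
python3 -m crank '[[[0,0,0.0003,0],[0,0,0.0006,0],[0,0,0.0008,0],[0,0,0.0008,0],[0,0,0.0008,0]]]' | grep -E 'ee_pos|contact'
```

```text
ee_pos: [0.5554, -0.1861, 0.1456]
contact_force: [1.6, -1.9, -13.1]
```

```bash
python3 -m crank '[[[0,0,0,0],[0,0,0,0],[0,0,0,0],[0,0,0,0],[0,0,0,0]]]' | grep -E 'ee_pos|contact'
python3 -m crank '[[[0,0,0,0],[0,0,0,0],[0,0,0,0],[0,0,0,0],[0,0,0,0]]]' | grep -E 'ee_pos|contact'
```

```text
ee_pos: [0.5554, -0.1862, 0.1458]
contact_force: [1.3, -1.5, -14.4]
ee_pos: [0.5555, -0.1862, 0.146]
contact_force: [0.0, -1.3, -16.0]
```

It held about 12–15 N for over 0.8 s. Now I relax the pull and release.

```bash
python3 -m crank '[[[0,0,-0.001,0],[0,0,-0.002,0],[0,0,-0.003,0],[0,0,-0.003,0],[0,0,-0.003,0]]]'
```

```text
t: 31.63
ee_pos: [0.5561, -0.1863, 0.1442]
eef_rot: [0.001, 0.596, 0.803, 0.0]
contact_force: [-1.8, -1.9, -4.5]
grip_width: 0.0223
grasp_force: 60.3
```

```bash
python3 -m crank '[[[0,0,0,0],[0,0,0,0],[0,0,0,0],[0,0,0,0],[0,0,0,0]]]'
```

```text
t: 32.05
ee_pos: [0.5562, -0.1863, 0.1437]
eef_rot: [0.001, 0.596, 0.803, 0.0]
contact_force: [1.5, -1.3, -0.6]
grip_width: 0.022
grasp_force: 60.5
```

```bash
python3 -m crank '[[[0,0,0,0],[0,0,0,0],[0,0,0,0],[0,0,0,0],[0,0,0,0]]]' 0.6
python3 -m crank '[[[0,0,0.003,0],[0,0,0.01,0],[0,0,0.025,0],[0,0,0.04,0],[0,0,0.06,0]]]'
python3 -m crank '[[[0,0,0.02,0],[0,0,0.035,0],[0,0.02,0.04,0],[0,0.05,0.04,0],[0,0.08,0.04,0]]]'
python3 - <<'E'
from h import *
s=cams.camera("side");w=cams.camera("wrist")
A=cv2.resize(s["pixels"][150:310,260:420],(480,480));B=cv2.resize(w["pixels"],(320,240))
c=np.zeros((480,800,3),np.uint8);c[:,:480]=A;c[:240,480:]=B
cv2.imwrite("pics/end.png",c[:,:,::-1])
for l in("filter_head","vent_filter"):
    for d in cams.spot_point(l,s)[:4]: print(l,d)
print(proj(s,[.556,-.186,.144]),proj(s,[.556,-.186,.05]))
E
```

```text
t: 32.47
ee_pos: [0.5558, -0.1861, 0.1432]
eef_rot: [0.0, 0.596, 0.803, 0.0]
contact_force: [0.3, 0.2, -0.1]
grip_width: 0.0686
grasp_force: 0.0
t: 32.88
ee_pos: [0.5552, -0.1861, 0.2034]
eef_rot: [-0.001, 0.596, 0.803, -0.0]
contact_force: [0.7, 0.1, -0.6]
grip_width: 0.0683
grasp_force: 0.0
t: 33.3
ee_pos: [0.556, -0.1061, 0.2445]
eef_rot: [0.001, 0.597, 0.803, 0.001]
contact_force: [0.7, 0.4, 0.6]
grip_width: 0.0682
grasp_force: 0.0
filter_head {'point': [185.4, 165.3], 'p': 0.67}
filter_head {'point': [200.6, 182.0], 'p': 0.66}
filter_head {'point': [333.6, 219.4], 'p': 0.65}
filter_head {'point': [228.6, 303.8], 'p': 0.21}
vent_filter {'point': [207.2, 217.2], 'p': 0.91}
vent_filter {'point': [331.0, 260.9], 'p': 0.85}
vent_filter {'point': [185.2, 198.6], 'p': 0.82}
[333.71316403 222.41653573] [328.34037925 258.5050816 ]
```

View pics/end.png

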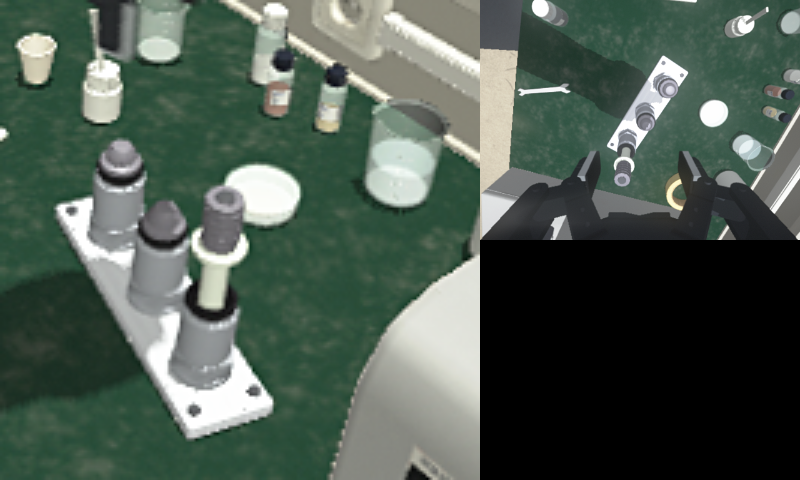

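The filter stands upright in the end port, with its head at about (222,215) in the crop, and the gripper is clear of it.

```bash
python3 -m crank '[[[0,0,0,0],[0,0,0,0],[0,0,0,0],[0,0,0,0],[0,0,0,0]]]' | grep contact
python3 -c "from station import order; print(order.sign_off())"
```

```text
contact_force: [-0.3, -0.1, -0.2]
the job is handed in; nothing more can be done
None
```

The vent filter is upright in the manifold's open port and held an upward tug of about 12–15 N for over 0.8 s before I let go; the lock was judged by feel, after a first force drop proved false and I pushed deeper, and the job is handed in.

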